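# Restock the gravity-feed tin dispenser

## Task

Restock the sloping tin dispenser with the two tins lying on the worktop: the short one will expire sooner, so it must go in before the tall one. Lay each tin across the loading shelf at the high end and roll it in under the one-way flap, so that both run down and lie square in a row behind the tin that is already at the front, with the flap hanging shut behind them. Leave that front tin in its place and do not knock the other things about.

Things in the scene. Friction and masses are not known exactly. Their poses are not given: they have to be found in the camera images.
- dispenser: fixed gravity-feed tin dispenser of smooth steel, 112 mm wide, 332 long, loading end to the robot's right. Origin on the worktop under the flap; own x across, own y along it downhill, z up. Its floor falls 0.15 rad towards own +y, 45 mm above the worktop at the origin. Centres of a row of tins lie at own y, z (mm) 204, 41 (first, at the stop), 152, 48 (second) and 101, 56 (third)
- loading_rest (a point): centre of a tin lying in its rest on the open loading shelf, 60 mm uphill of the flap, 81 mm above the worktop. The shelf ends 40 mm uphill of it; side guides 106 mm apart, 28 mm high. Two 1.8 mm ribs across the shelf, 9 mm up- and downhill of this point, hold a tin until it is pushed over the lower rib (about 1 N); then it rolls down by itself. Axes as the dispenser's
- mouth (a point): middle of the flap's opening, 26 mm above the dispenser's floor. From here the run is covered by wires 62 mm above the floor for 150 mm (no tin can be put in from above), then open at the outlet. The cross wire that carries the flap is also 62 mm above the floor
- front_stop (a point): middle of the front stop's inner face (a 27 mm lip), 26 mm above the floor and 228 mm from the mouth along the slope; the line from the mouth to this point is the direction in which tins roll
- flap (a joint): light aluminium one-way flap (92 x 48 mm, 12 g) hung from the cross wire of the mouth, angle in rad: 0 hanging shut, up to 1.35 swung inward (downhill). It swings only inward, a rolling tin opens it, and it falls shut by its own weight
- tin_short: short tin, steel with a plain paper band, 52 mm diameter, 70 mm long, about 0.18 kg, lying on the worktop; origin at its centre, own x along its axis (the tin may be rolled about it to any angle)
- tin_tall: tall tin, steel with a plain paper band, 52 mm diameter, 100 mm long, about 0.25 kg, lying on the worktop; origin at its centre, own x along its axis
- tin_old: another tall tin, 52 mm diameter, 100 mm long, that already lies in the dispenser against the front stop; origin at its centre, own x along its axis
- egg_timer: cream egg timer, 62 mm wide, 60 mm high, a bystander; origin under its middle
- garlic: garlic bulb, 50 mm wide, 51 mm high, a bystander; origin under its middle
- mug_c: small spotted cup in front of the striped mug, 63 x 90 mm, 55 mm high, a bystander; origin under its middle
- spice1: spice jar with green cap, 46 mm wide, 106 mm high, standing, a bystander; origin under its middle
- pepper: small glass shaker, 44 mm wide, 90 mm high, standing, a bystander; origin under its middle

How it is judged:
By the outcome, as a careful person would: the job done as asked, in the order asked, and still so for the second after the job is handed in, with the robot touching nothing.
It also fails if it takes over 72 s, if anything falls off the work surface, if the arm or the gripper's body presses on something with over 40 N, if the wrist force passes 120 N, or if a joint passes its speed limit or range.

## Robot

A 7-joint arm with a two-finger parallel gripper is mounted at the origin on a cart in front of the work surface, level with it; the furniture and walls round the work are solid. World frame = base frame: x ahead of the robot, y to its left, z up, the work surface at z = 0. Lengths are in m, angles in rad, forces in N, time in s.
With the tool pointing down it reaches from about 0.4 to 0.85 m from the base axis. Payload 6.9 kg.
Tool frame: the origin (TCP) lies midway between the tips of the shut fingers; the grasp point (between the pads) lies behind it (ctrl.pinch_z is the z of the grasp point in the tool frame, in m); z points along the fingers, y is the line along which they close (so a half turn about z gives the same grasp; the last joint's range is limited). The gripper opens to 85 mm and grips with 20 to 120 N. Pads are 22 mm wide; open, the fingers measure 114 mm over their backs; the gripper's body (76 mm by 85 mm) begins 54 mm behind the grasp point. The pads swing forward as they close: fully open they stand 13 mm farther back than shut.
Start: joints at [-1.113, 0.507, -0.238, 1.5, 0.126, 1.149, -0.155], TCP at [0.215, 0.587, 0.231] pointing down, gripper open.
Joint ranges: [-3.08, 3.08], [-0.24, 2.05], [-1.43, 1.35], [0, 2.5], [-1.52, 4.66], [0.17, 1.96], [-2.89, 2.89]. Speed limits (rad/s): [2.39, 2.39, 3.14, 3.14, 3.14, 3.14, 3.14].

## Interface

Orientations are given as a unit quaternion [w, x, y, z].
In Python, from station import ctrl, get_state, vision, ticket, models gives the robot as it stands. Calls block until the motion is done:
- ctrl.movep(position, orientation): joint-space move of the TCP to a pose.
- ctrl.movel(position, frame=None, max_speed=0.15): straight line of the TCP; frame=None keeps the orientation; max_speed is the mean speed in m/s.
- ctrl.set_joints(angles): joint-space move.
- ctrl.ungrasp() and ctrl.close_gripper(force=None): open the fingers fully, or close them until they stop; force is the grip in N (None keeps the last).
- ctrl.pause(seconds).
- ctrl.ik(position, orientation): joint angles nearest the present ones, or None.
- get_state(): the state.
- vision.grab_frame(name): name is "side" or "top"; returns (picture, depth): 420x560x3 uint8, blue, green, red; 420x560 float32, m along the optical axis (not along the pixel's ray), 0 where there is no reading.
- vision.camera_info(name): a dict with "mtx" (3x3 intrinsics, pixels), "dist_coeffs" ([k1, k2, p1, p2, k3] as OpenCV has them; the pictures are not rectified), "R" (3x3) and "t" (3): a world point X has camera coordinates R X + t. Camera axes: x right, y down, z forward; pixel columns grow to the right and rows downward; lengths in m; the calibration is good to about 2 mm. A picture is of the moment at which its call begins. camera_info takes no time and is no camera call.
A pose or a line that the arm cannot do raises ctrl.Unreachable and nothing moves.
- ticket.close_job(): hands the job in; it is judged then, once.
Trained networks look in the newest picture that a camera, given by its name, has taken for a name from the list of things; names that differ only in an ending like _2 or _b are one class to them, and where a whole thing is asked for, a point or a joint stands for the part that bears it (a point fixed in the world has none). Each returns a list of dicts, best first, with "p" (0 to 1); they miss things now and then, are a little off and sometimes report something else, mostly with a low value. They report only what shows in the picture. A call takes as long as a camera call.
- models.recognise(camera, target): "point" ([column, row] in pixels, amid what is visible of it).
- models.masks_of(camera, target): "mask" (420x560 bool, what is visible of it) and "point" ([column, row] in pixels, amid what is visible of it).
The state is a dict: "time": time; "qpos": joint angles; "qd": joint speeds; "tau": joint torques, N m; "tcp_pos": TCP position; "eef_rot": TCP orientation; "contact_force": force on the tool from outside, world axes, zero at the start; "wrist_torque": the same for the moment, N m; "width": finger opening in m; "gripper_force": force on a finger pad.
Only numpy, scipy, OpenCV 4.12 (cv2) and the standard library are available. Lean on these libraries where they do the work, as an engineer would, in place of code of your own. Each camera call takes 0.05 s, during which the arm holds its last target. There are 200 camera calls.

## Working session

There is one attempt and no reset: what is moved stays moved. The work goes in short steps, each a Python script; the robot and the scene stay as the last script left them, time stands still between calls to the robot, and variables do not carry over. Pictures are saved under pics/ and viewed, at most 11 in all, crops included, and the job is handed in when it is done.

```bash
mkdir -p pics; ls; python3 - <<'E'
from station import ctrl,get_state,vision,ticket,models
import cv2,numpy as np
print(ctrl.pinch_z,get_state())
for c in("side","top"):
    im,d=vision.grab_frame(c); cv2.imwrite(f"pics/{c}0.png",im); np.save(f"{c}0.npy",d)
    i=vision.camera_info(c); print(c,{k:np.round(v,4).tolist() for k,v in i.items()})
    for t in["tin_short","tin_tall","tin_old","flap","dispenser"]:
        print(t,[(np.round(r["point"]).tolist(),round(r["p"],2)) for r in models.recognise(c,t)])
E
```

```text
pics
-0.0187 {'time': 0.0, 'qpos': array([-1.11351594,  0.50835811, -0.23753158,  1.50113157,  0.12574217,
        1.1488904 , -0.15479672]), 'qd': array([-0.00012075,  0.00227939,  0.00037432, -0.00026802,  0.00044867,
        0.00177288, -0.00013038]), 'tau': array([ 9.85219049e-04, -6.20593071e+01, -2.18644336e+00, -2.49634695e+01,
        1.26664701e-02,  1.20620214e-02,  7.72893344e-06]), 'tcp_pos': array([0.21526683, 0.58622839, 0.23041776]), 'eef_rot': array([-1.24882493e-04,  1.74963093e-01,  9.84574585e-01, -8.87514980e-04]), 'contact_force': array([-0.18948926, -0.28061207, -0.53813717]), 'wrist_torque': array([-0.08119072,  0.00567601, -0.04211462]), 'gripper_force': 0.0, 'width': 0.08542292429060443}
side {'mtx': [[509.907, 0.0, 280.5515], [0.0, 509.907, 201.297], [0.0, 0.0, 1.0]], 'dist_coeffs': [-0.0243, 0.0, 0.0, 0.0, 0.0], 'R': [[-0.9252, -0.3794, 0.0046], [-0.1486, 0.351, -0.9245], [0.3491, -0.8561, -0.3811]], 't': [0.485, 0.1659, 1.0721]}
tin_short []
tin_tall [([264.0, 172.0], 0.67), ([300.0, 200.0], 0.6)]
tin_old [([251.0, 287.0], 0.89)]
flap [([287.0, 226.0], 0.91)]
dispenser [([271.0, 254.0], 0.81)]
top {'mtx': [[405.1602, 0.0, 282.0113], [0.0, 405.1602, 210.5877], [0.0, 0.0, 1.0]], 'dist_coeffs': [-0.0465, 0.0, 0.0, 0.0, 0.0], 'R': [[-0.0043, -0.9997, 0.0256], [-0.9922, 0.0011, -0.1249], [0.1248, -0.026, -0.9918]], 't': [-0.0255, 0.5453, 1.0676]}
tin_short [([232.0, 239.0], 0.47)]
tin_tall [([335.0, 228.0], 0.59)]
tin_old [([158.0, 239.0], 0.93)]
flap []
dispenser [([216.0, 236.0], 0.69)]
```

View pics/side0.png

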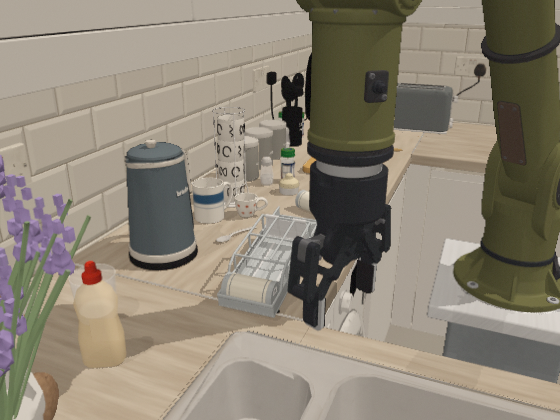

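View pics/top0.png

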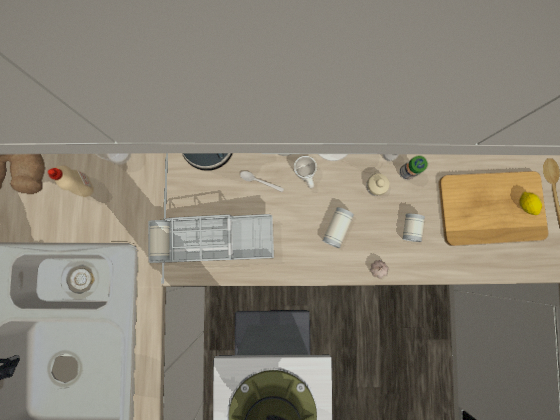

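```bash
cat > h.py <<'E'
from station import ctrl,get_state,vision,ticket,models
import cv2,numpy as np
def rays(c,px):
    i=vision.camera_info(c)
    u=cv2.undistortPoints(np.asarray(px,float).reshape(-1,1,2),np.array(i["mtx"]),np.array(i["dist_coeffs"])).reshape(-1,2)
    R=np.array(i["R"]);t=np.array(i["t"])
    return -R.T@t,np.c_[u,np.ones(len(u))]@R      # origin, world dirs with unit optical depth
def onplane(c,px,z):
    o,d=rays(c,px); return o+d*((z-o[2])/d[:,2])[:,None]
def cloud(c,depth,mask=None):
    m=depth>0
    if mask is not None: m&=mask
    v,u=np.nonzero(m); o,d=rays(c,np.c_[u,v]); return o+d*depth[v,u][:,None],np.c_[u,v]
def proj(c,X):
    i=vision.camera_info(c)
    return cv2.projectPoints(np.asarray(X,float).reshape(-1,1,3),cv2.Rodrigues(np.array(i["R"]))[0],np.array(i["t"]),np.array(i["mtx"]),np.array(i["dist_coeffs"]))[0].reshape(-1,2)
E
python3 - <<'E'
from h import *
np.set_printoptions(precision=4,suppress=True)
for c in("side","top"): print(c,rays(c,[[280,210]])[0])
D=np.load("top0.npy")
o,d=rays("top",[[280,140],[280,148],[100,140],[500,140],[207,160],[305,170],[272,205],[165,280],[550,200]])
for p,k in zip([[280,140],[280,148],[100,140],[500,140],[207,160],[305,170],[272,205],[165,280],[550,200]],d): print(p,o+k*D[p[1],p[0]])
for t in["tin_short","tin_tall","tin_old","egg_timer","garlic","mug_c","spice1","pepper"]:
    for r in models.masks_of("top",t)[:2]:
        P,_=cloud("top",D,r["mask"]); ct=max(cv2.findContours(r["mask"].astype(np.uint8),0,2)[0],key=cv2.contourArea).reshape(-1,2)
        zz=np.percentile(P[:,2],95); h=zz-0.026 if 'tin' in t else zz
        q=onplane("top",ct,h)[:,:2]
        print(t,round(r["p"],2),"top z",zz,cv2.minAreaRect((q*1000).astype(np.float32)))
im=cv2.imread("pics/top0.png")[185:285,130:300]; cv2.imwrite("pics/disp_top.png",cv2.resize(im,None,fx=4.6,fy=4.6,interpolation=cv2.INTER_CUBIC))
# dispenser cloud
m=np.zeros(D.shape,bool); m[195:275,140:290]=1
P,_=cloud("top",D,m); P=P[P[:,2]>0.012]
print(P.min(0),P.max(0))
for y in np.arange(P[:,1].min(),P[:,1].max(),.02):
    s=P[(abs(P[:,1]-y)<.004)]; 
    if len(s): print(round(y,3),s[:,0].min(),s[:,0].max(),"z",np.percentile(s[:,2],[5,25,50,75,97]))
E
```

```text
side [0.0991 1.0436 0.5596]
top [0.4077 0.0017 1.1276]
[280, 140] [ 0.5911 -0.0114  0.5306]
[280, 148] [ 0.5916 -0.0123  0.485 ]
[100, 140] [0.5912 0.262  0.5305]
[500, 140] [ 0.591  -0.3504  0.5398]
[207, 160] [0.674  0.1716 0.0819]
[305, 170] [ 0.6643 -0.0932  0.0075]
[272, 205] [0.5654 0.0002 0.0006]
[165, 280] [0.3583 0.2936 0.0009]
[550, 200] [ 0.5801 -0.8134 -0.0006]
tin_short 0.61 top z 0.05267347893848577 ((499.141845703125, -390.46478271484375), (53.61445236206055, 75.41251373291016), 87.64065551757812)
tin_tall 0.86 top z 0.052528043186953255 ((501.624755859375, -179.3733673095703), (52.0257453918457, 108.5045166015625), 65.54573822021484)
egg_timer 0.91 top z 0.059119618332688084 ((614.5057983398438, -284.91168212890625), (60.52785110473633, 63.60712814331055), 0.04090984910726547)
egg_timer 0.48 top z 0.05538189951255492 ((653.7678833007812, -86.68739318847656), (56.53200149536133, 78.87793731689453), 76.1803207397461)
garlic 0.65 top z 0.04435265467063321 ((386.46173095703125, -284.1128234863281), (40.59699249267578, 42.61527633666992), 88.33544158935547)
mug_c 0.79 top 
[... 1017 characters left out ...]
 [0.0334 0.0355 0.037  0.0614 0.103 ]
0.178 0.4121489179885296 0.5236300065590681 z [0.0299 0.032  0.0345 0.0958 0.1   ]
0.198 0.4121960365499857 0.5241639178925878 z [0.0278 0.0293 0.0308 0.0593 0.097 ]
0.218 0.4097414914905389 0.5231355877688866 z [0.0241 0.0263 0.0277 0.0321 0.0938]
0.238 0.4097653409325709 0.5221336502052015 z [0.0214 0.0232 0.025  0.0279 0.0905]
0.258 0.4097996574629421 0.522719192752746 z [0.0187 0.0209 0.0263 0.0852 0.0887]
0.278 0.4098497909068668 0.5215411395193777 z [0.0155 0.0198 0.0462 0.052  0.0632]
0.298 0.4072787593793727 0.5189663806404907 z [0.043  0.0636 0.0653 0.0666 0.0691]
0.318 0.4072924629161897 0.5195706049747294 z [0.039  0.0569 0.0597 0.0619 0.0642]
```

View pics/disp_top.png

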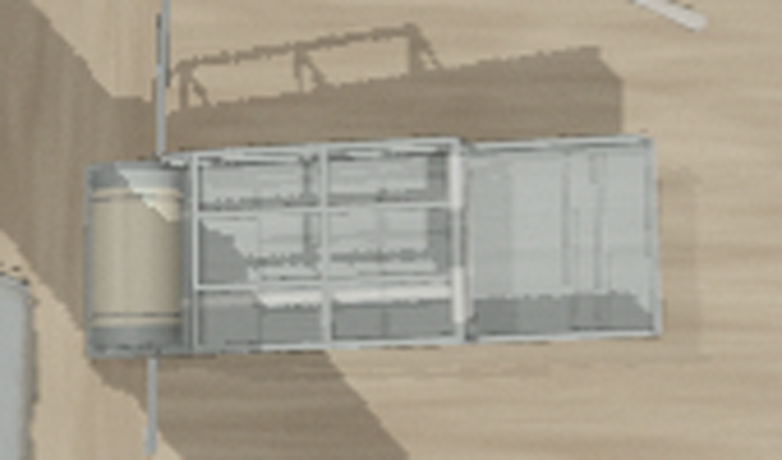

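```bash
cat >> h.py <<'E'
from scipy.spatial.transform import Rotation as Rn
def quat(yaw,lean=0.0):
    """tool down, tool x horizontal at yaw; lean tips tool z towards the horizontal dir 90deg left of (cos yaw, sin yaw)"""
    x=np.array([np.cos(yaw),np.sin(yaw),0]); l=np.array([-x[1],x[0],0])
    z=np.sin(lean)*l-np.cos(lean)*np.array([0,0,1.]); y=np.cross(z,x)
    return Rn.from_matrix(np.c_[x,y,z]).as_quat(scalar_first=True)
E
python3 - <<'E'
from h import *
np.set_printoptions(precision=4,suppress=True)
q=get_state()["eef_rot"]
ctrl.movep([0.22,0.46,0.3],q)
ctrl.movep([0.3,-0.42,0.32],quat(np.pi))
s=get_state(); print(s["time"],s["qpos"],s["tcp_pos"],s["contact_force"])
D={}
for c in("top","side"):
    im,D[c]=vision.grab_frame(c); cv2.imwrite(f"pics/{c}1.png",im); np.save(f"{c}1.npy",D[c])
    for t in["tin_short","tin_tall","tin_old","flap"]:
        for r in models.masks_of(c,t)[:2]:
            P,_=cloud(c,D[c],r["mask"]); np.save(f"{c}_{t}.npy",P)
            if t=="flap": print(c,t,r["p"],r["point"],np.median(P,0),P.min(0),P.max(0)); continue
            zt=np.percentile(P[:,2],97); S=P[P[:,2]>zt-.010]; S=S[S[:,2]<zt+.004]
            m=S[:,:2].mean(0); u=np.linalg.svd(S[:,:2]-m)[2][0]; a=(S[:,:2]-m)@u; b=(S[:,:2]-m)@[-u[1],u[0]]
            lo,hi=np.percentile(a,[1,99]); bl,bh=np.percentile(b,[1,99])
            print(c,t,round(r["p"],2),"ztop",zt,"ctr",m+u*(lo+hi)/2+np.array([-u[1],u[0]])*(bl+bh)/2,"L",hi-lo,"W",bh-bl,"ang",np.degrees(np.arctan(u[1]/u[0])))
# dispenser from both views: wall edges
for c in D:
    P,_=cloud(c,D[c]); P=P[(P[:,0]>.39)&(P[:,0]<.55)&(P[:,1]>-.02)&(P[:,1]<.35)&(P[:,2]>.012)]
    ys=np.arange(0.005,.32,.01)
    e=np.array([[y,*np.percentile(P[abs(P[:,1]-y)<.005][:,0],[.5,99.5])] for y in ys])
    print(c,"edges fit",np.polyfit(e[:,0],e[:,1],1),np.polyfit(e[:,0],e[:,2],1))
    F=P[abs(P[:,0]-(.4745-.034*P[:,1]))<.03]; F=F[F[:,2]<.08-.15*(F[:,1]+.01)]; F=F[F[:,1]<.25]
    k=np.polyfit(F[:,1],F[:,2],1)
    for _ in range(5): r=F[:,2]-np.polyval(k,F[:,1]); k=np.polyfit(*F[abs(r)<.004][:,1:].T,1)
    print("floor",k,"z=.045 at y",(.045-k[1])/k[0],"shelf end y",np.percentile(P[:,1],[.2,99.8]))
    W=P[P[:,2]>np.polyval(k,P[:,1])+.052]; print("wires y range",np.percentile(W[:,1],[.3,2,98]),"h",np.median(W[:,2]-np.polyval(k,W[:,1])))
print(onplane("top",[[230.4,237.5],[272.8,236]],.108)[0],onplane("top",[[272.5,236]],.062))
E
```

```text
4.7333 [ 1.3579  0.3091 -0.634   1.6213  0.1893  1.2734  2.2632] [ 0.3008 -0.4194  0.3201] [ 0.427  -0.3119 -1.164 ]
top tin_short 0.82 ztop 0.053668582126364155 ctr [ 0.4988 -0.3889] L 0.06811688369609006 W 0.03695685042808129 ang -8.963439956531353
top tin_short 0.56 ztop 0.10610484206476525 ctr [0.4689 0.1518] L 0.11638714401428985 W 0.1003106490312475 ang -2.5435468696465566
top tin_tall 0.75 ztop 0.05344621840968522 ctr [ 0.5004 -0.1775] L 0.09791827258820587 W 0.03691309024202358 ang -24.443537442001464
top tin_old 0.88 ztop 0.06821381341312904 ctr [0.4642 0.3015] L 0.09878606787249017 W 0.03713793160935169 ang 2.668759175287998
top flap 0.62 [229.6, 237.7] [0.4732 0.1071 0.1044] [0.425  0.1029 0.0387] [0.522  0.1213 0.1151]
side tin_short 0.6 ztop 0.04993690518440567 ctr [ 0.498  -0.3817] L 0.0669064738287208 W 0.034065671502817724 ang -8.123176290309809
side tin_tall 0.71 ztop 0.050012500979283524 ctr [ 0.5004 -0.1716] L 0.09873444103702239 W 0.0326712006241864 ang -21.226834940709647
side tin_tall 0.29 ztop 0.04990454234181697 ctr [ 0.4987 -0.3814] L 0.06874071380988458 W 0.03404053069173779 ang -6.494754210229112
side tin_old 0.68 ztop 0.06542230579093798 ctr [0.461 0.306] L 0.09810539883255305 W 0.034255354580264796 ang 2.5022246750437116
side flap 0.74 [286.5, 228.1] [0.4692 0.1105 0.0845] [ 0.4097 -0.1252 -0.0034] [0.6094 0.1839 0.1111]
top edges fit [-0.0375  0.4189] [-0.037   0.5308]
floor [-0.1524  0.0601] z=.045 at y 0.09907615591476103 shelf end y [-0.0022  0.3334]
wires y range [0.1032 0.1052 0.3095] h 0.06419665659231738
side edges fit [-0.0368  0.4158] [0.0514 0.5053]
floor [-0.1557  0.0598] z=.045 at y 0.0948412788292054 shelf end y [0.0003 0.3351]
wires y range [0.1062 0.108  0.3135] h 0.06354764647786199
[0.4681 0.1049 0.108 ] [[ 0.4745 -0.0009  0.062 ]]
```

View pics/side1.png

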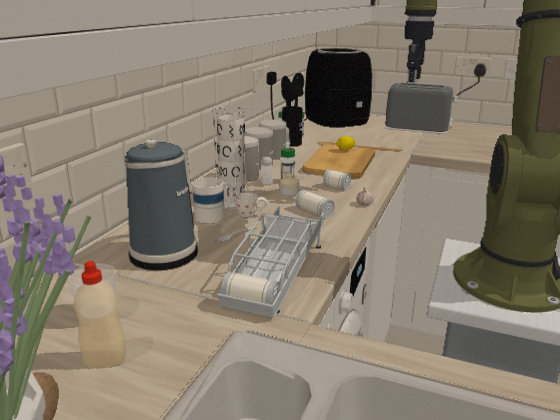

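```bash
python3 - <<'E'
from h import *
np.set_printoptions(precision=4,suppress=True)
im=cv2.imread("pics/top1.png"); D=np.load("top1.npy")
g=im[222:245,225:278].astype(float).mean((0,2)); print(np.c_[np.arange(225,278),g.round(1)].tolist())
print(onplane("top",[[x,234] for x in range(246,268,2)],.056)[:,1])
cv2.imwrite("pics/shelf.png",cv2.resize(im[205:270,222:282],None,fx=9,fy=9,interpolation=cv2.INTER_CUBIC))
E
```

```text
[[225.0, 143.7], [226.0, 140.8], [227.0, 138.2], [228.0, 146.3], [229.0, 147.4], [230.0, 124.3], [231.0, 125.2], [232.0, 134.3], [233.0, 131.4], [234.0, 131.3], [235.0, 131.6], [236.0, 132.5], [237.0, 132.3], [238.0, 132.5], [239.0, 131.9], [240.0, 132.4], [241.0, 139.9], [242.0, 145.8], [243.0, 145.9], [244.0, 146.3], [245.0, 146.0], [246.0, 146.4], [247.0, 146.3], [248.0, 146.4], [249.0, 146.4], [250.0, 146.7], [251.0, 146.3], [252.0, 137.7], [253.0, 137.1], [254.0, 142.7], [255.0, 141.6], [256.0, 145.9], [257.0, 145.9], [258.0, 144.8], [259.0, 138.7], [260.0, 137.1], [261.0, 144.9], [262.0, 162.0], [263.0, 173.8], [264.0, 175.4], [265.0, 177.3], [266.0, 179.6], [267.0, 181.4], [268.0, 180.9], [269.0, 181.1], [270.0, 169.1], [271.0, 170.8], [272.0, 173.2], [273.0, 159.9], [274.0, 161.6], [275.0, 162.2], [276.0, 162.1], [277.0, 161.8]]
[0.0691 0.0638 0.0585 0.0532 0.0479 0.0427 0.0374 0.0321 0.0268 0.0215
 0.0162]
```

View pics/shelf.png

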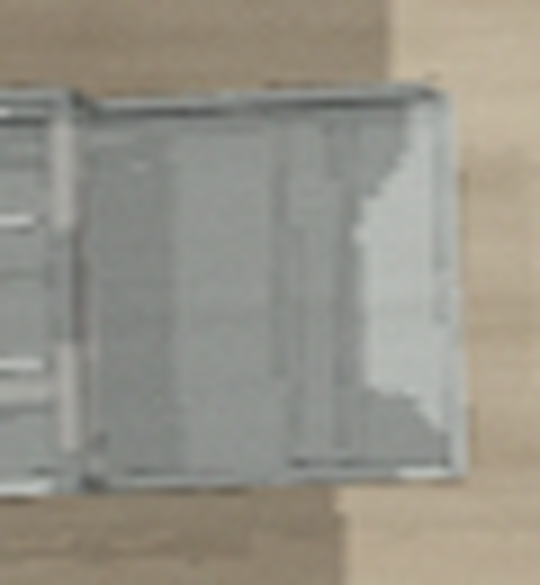

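```bash
cat >> h.py <<'E'
YD=0.038; d=0.017; REST=np.array([.4749-.037*.044,.0440,.0810]); up=np.array([0,0,1.])
def tz(q): return Rn.from_quat(q,scalar_first=True).as_matrix()[:,2]
def st(m):
    s=get_state(); print(m,"t%.2f"%s["time"],"tcp",s["tcp_pos"].round(4),"F",s["contact_force"].round(2),"w %.4f"%s["width"],"g %.1f"%s["gripper_force"],flush=True)
def pick(x,y,yaw):
    q=quat(yaw); p=np.array([x,y,.026-d])
    ctrl.movep(p+.10*up,q); ctrl.movel(p,max_speed=.12); st("at"); ctrl.close_gripper(40); st("closed")
    ctrl.movel(p+.15*up,max_speed=.2); st("lifted")
QP=quat(np.pi+YD,-0.10)
E
python3 - <<'E'
from h import *
np.set_printoptions(precision=3,suppress=True)
for p,q in[([.4988,-.39,.109],quat(np.pi-.12)),([.4988,-.39,.009],quat(np.pi-.12)),([.5004,-.178,.109],quat(np.pi-.425)),(REST+tz(QP)*d,QP),(REST+[0,-.06,.15],QP)]: print(ctrl.ik(p,q))
pick(.4988,-.390,np.pi-.12)
E
```

```text
[ 0.958  0.677 -0.568  1.632  0.425  0.958  1.693]
[ 0.913  0.793 -0.492  1.712  0.506  0.766  1.624]
[ 0.666  0.541 -0.557  1.908  0.389  0.801  1.043]
[ 0.429  0.595 -0.751  2.096  0.514  0.631  0.959]
[ 0.746  0.392 -0.967  1.871  0.257  1.04   1.297]
at t7.34 tcp [ 0.499 -0.39   0.01 ] F [ 0.56 -0.17 -0.79] w 0.0854 g 0.0
closed t7.76 tcp [ 0.499 -0.39   0.01 ] F [-0.67  0.72  5.71] w 0.0508 g 40.7
lifted t8.66 tcp [ 0.498 -0.39   0.158] F [ 0.07 -0.69 -2.49] w 0.0510 g 41.7
```

```bash
cat >> h.py <<'E'
def lower(axoff=0.0):
    """tin over the rest, then down until it bears on the shelf"""
    ex=np.array([np.cos(YD),np.sin(YD),0]); g=REST+tz(QP)*d+axoff*ex
    ctrl.movel(g+.008*up,max_speed=.08); st("near"); f0=get_state()["contact_force"][2]
    for k in range(9):
        if get_state()["contact_force"][2]-f0>2.0: break
        ctrl.movel(g+(.006-.0015*k)*up,max_speed=.03)
    st("down %d"%k)
E
python3 - <<'E'
from h import *
g=REST+tz(QP)*d
ctrl.movep(g+.11*up,QP); st("over"); lower()
im,D=vision.grab_frame("side"); cv2.imwrite("pics/place1.png",cv2.resize(im[160:320,200:400],None,fx=3.7,fy=3.7,interpolation=cv2.INTER_CUBIC))
E
```

```text
over t10.26 tcp [0.4738 0.0444 0.1739] F [-0.23 -0.05 -3.  ] w 0.0508 g 41.7
near t11.68 tcp [0.4736 0.0457 0.0725] F [ 0.33  0.18 -2.33] w 0.0507 g 41.7
down 5 t12.93 tcp [0.4735 0.0461 0.0643] F [ 0.28  0.89 -0.14] w 0.0504 g 41.9
```

View pics/place1.png

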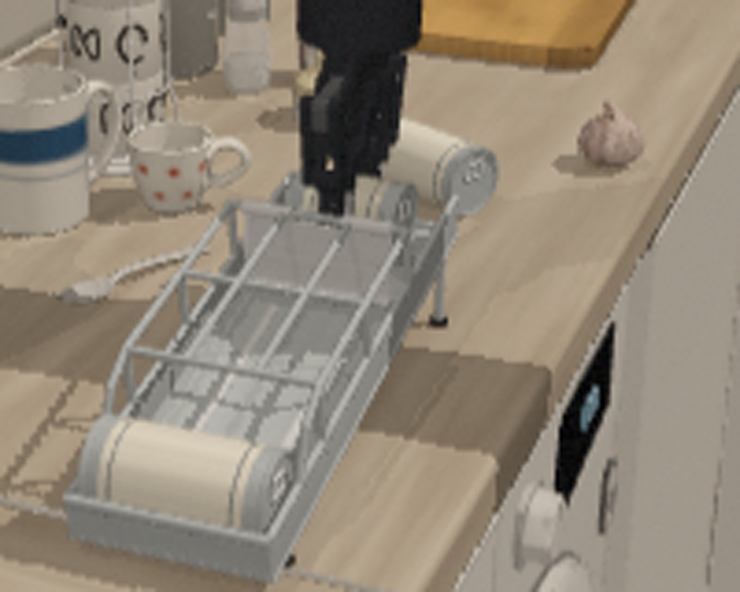

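The short tin, at about (360,200) in the crop, rests between the guides. The flap is shut and the old tin is at the stop. Next I release it.

```bash
cat >> h.py <<'E'
def release():
    ctrl.ungrasp(); st("open")
    ctrl.movel(get_state()["tcp_pos"]-tz(QP)*.075,max_speed=.12); st("clear")
def look(n):
    im,D=vision.grab_frame("side"); cv2.imwrite(f"pics/{n}.png",cv2.resize(im[160:320,200:400],None,fx=3.7,fy=3.7,interpolation=cv2.INTER_CUBIC))
E
python3 - <<'E'
from h import *
release(); look("rel1")
im,D=vision.grab_frame("top"); np.save("top2.npy",D)
for r in models.masks_of("top","tin_short")[:2]: print(r["p"],r["point"],np.median(cloud("top",D,r["mask"])[0],0))
E
```

```text
open t13.43 tcp [0.4732 0.0456 0.0641] F [1.26 0.19 0.42] w 0.0853 g 0.0
clear t14.20 tcp [0.4731 0.038  0.1383] F [0.69 0.12 0.3 ] w 0.0852 g 0.0
```

View pics/rel1.png

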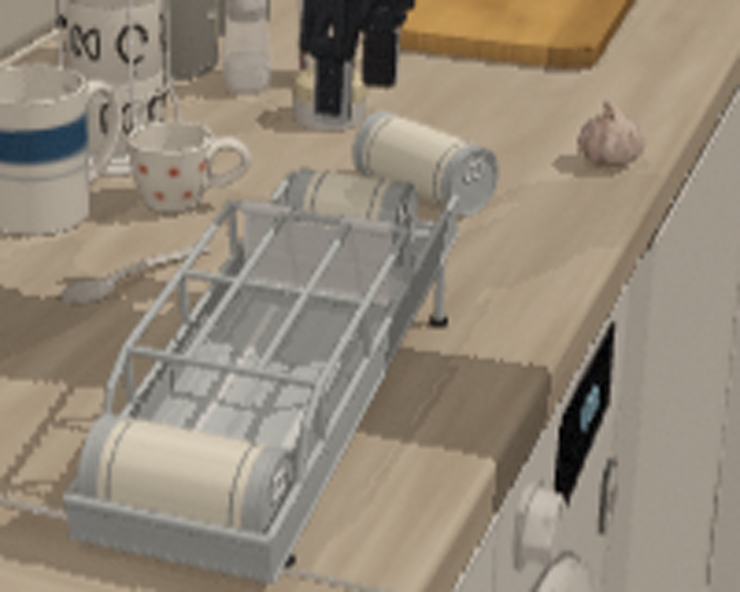

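```bash
cat >> h.py <<'E'
QS=quat(np.pi+YD,-0.20)
def push(c,n=12):
    """c: centre of the tin in the rest; shut fingers, push its uphill side down the slope"""
    ey=np.array([-np.sin(YD),np.cos(YD),0]); s=np.array([*(ey*np.cos(.15))[:2],-np.sin(.15)])
    p=c-ey*.053+np.array([0,0,-.004])
    ctrl.movel(p+.055*up,QS,max_speed=.15); ctrl.close_gripper(20)
    ctrl.movel(p,max_speed=.12); st("behind")
    for k in range(1,n+1):
        ctrl.movel(p+s*.003*k,max_speed=.04); F=get_state()["contact_force"]
        print(k,F.round(2),end=" ")
    st("pushed")
def tin_at(name,lo,hi):
    """side view: points of tin above z window near the shelf -> axial centre"""
    vision.grab_frame("side")
E
python3 - <<'E'
from h import *
np.set_printoptions(precision=4,suppress=True)
im,D=vision.grab_frame("side")
for r in models.masks_of("side","tin_short")[:3]:
    P,_=cloud("side",D,r["mask"]); print(r["p"],r["point"],np.median(P,0),np.percentile(P[:,0],[1,99]))
P,_=cloud("side",D); S=P[(P[:,0]>.40)&(P[:,0]<.55)&(P[:,1]>.01)&(P[:,1]<.075)&(P[:,2]>.094)&(P[:,2]<.112)]
print(len(S),np.percentile(S,[1,50,99],axis=0)); m=S[:,:2].mean(0); u=np.linalg.svd(S[:,:2]-m)[2][0]; print(np.arctan(u[1]/u[0]))
# old tin in the same view for bias
E
```

```text
0.55 [297.0, 213.8] [0.4671 0.0564 0.0978] [0.4366 0.5168]
274 [[0.4368 0.0315 0.0941]
 [0.4705 0.0557 0.1007]
 [0.5059 0.0677 0.1051]]
0.0764949197741567
```

```bash
python3 - <<'E'
from h import *
push(np.array([.4735,.0455,.081])); ctrl.pause(.5)
look("push1"); im,D=vision.grab_frame("top")
for t in("tin_short","flap"):
  for r in models.masks_of("top",t)[:2]: print(t,r["p"],r["point"],np.median(cloud("top",D,r["mask"])[0],0))
E
```

```text
behind t16.28 tcp [ 0.4757 -0.0072  0.0773] F [ 0.35 -0.91 -0.37] w -0.0001 g 0.0
1 [0.62 0.38 0.48] 2 [ 0.61  0.05 -0.01] 3 [ 0.36 -0.02  0.2 ] 4 [-0.4   0.04  0.43] 5 [-0.23 -0.57 -0.5 ] 6 [-0.46  0.22 -0.13] 7 [-0.32 -0.45 -0.76] 8 [ 0.07 -0.24  1.15] 9 [-0.17 -0.55 -0.03] 10 [-0.16 -0.54 -0.35] 11 [-0.76 -0.93  0.21] 12 [ 0.46 -0.23  0.12] pushed t19.28 tcp [0.4741 0.0283 0.0716] F [ 0.46 -0.23  0.12] w -0.0000 g 0.0
tin_short 0.88 [180.3, 240.0] [0.46688599 0.24313149 0.06888234]
flap 0.62 [230.7, 245.4] [0.45179491 0.10630959 0.10788637]
flap 0.22 [220.2, 238.6] [0.46556662 0.13967953 0.04470201]
```

View pics/push1.png

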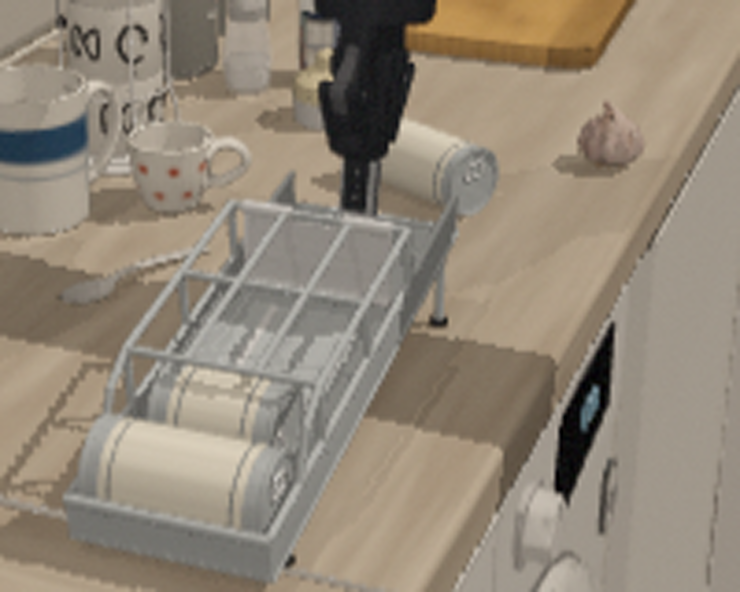

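Short tin is second in the row, square, with the flap shut (crop: short tin at (225,405), flap panel at (320,245)). The tall tin comes next.

```bash
python3 - <<'E'
from h import *
np.set_printoptions(precision=4,suppress=True)
ctrl.movel(get_state()["tcp_pos"]+np.array([0,-.02,.10]),max_speed=.2); ctrl.ungrasp()
pick(.5003,-.179,np.pi-.425)
g=REST+tz(QP)*d
ctrl.movep(g+.11*up,QP); ctrl.movel(g+.045*up,max_speed=.15); st("over")
for c in("side","top"):
    im,D=vision.grab_frame(c); P,_=cloud(c,D)
    # tin and side guides in the same camera, in coordinates across the dispenser
    a=P[:,0]+.037*P[:,1]
    zc=get_state()["tcp_pos"][2]+.017
    S=(P[:,1]>.01)&(P[:,1]<.08)&(abs(P[:,2]-zc)<.024)&(a>.40)&(a<.56)&(P[:,2]>.098)
    print(c,S.sum(),np.percentile(a[S],[.5,2,10,90,98,99.5]))
    G=(P[:,1]>.0)&(P[:,1]<.095)&(P[:,2]>.066)&(P[:,2]<.092)&(a>.40)&(a<.56)
    h=np.histogram(a[G],bins=np.arange(.40,.561,.004)); print(np.c_[h[1][:-1],h[0]][h[0]>0].tolist())
    cv2.imwrite(f"pics/t_{c}.png",im)
i=[cv2.imread(f"pics/t_{c}.png") for c in("side","top")]
cv2.imwrite("pics/tall.png",np.hstack([cv2.resize(i[0][170:270,240:340],(400,400)),cv2.resize(i[1][195:275,210:290],(400,400))]))
E
```

```text
at t23.21 tcp [ 0.5008 -0.1789  0.0096] F [0.6  0.21 0.93] w 0.0854 g 0.0
closed t23.62 tcp [ 0.5006 -0.1793  0.0097] F [-1.48 -0.35  6.18] w 0.0507 g 40.8
lifted t24.52 tcp [ 0.4994 -0.179   0.158 ] F [ 0.11  0.47 -2.32] w 0.0506 g 42.0
over t26.01 tcp [0.4736 0.0451 0.1093] F [-0.    0.63 -1.85] w 0.0510 g 42.0
side 948 [0.423  0.4236 0.4255 0.5131 0.5217 0.5229]
[[0.41200000000000003, 10.0], [0.41600000000000004, 73.0], [0.42000000000000004, 3.0], [0.5240000000000001, 34.0], [0.5280000000000001, 3.0]]
top 33 [0.4255 0.4256 0.4259 0.4406 0.444  0.4451]
[[0.41600000000000004, 17.0], [0.42000000000000004, 22.0]]
```

View pics/tall.png

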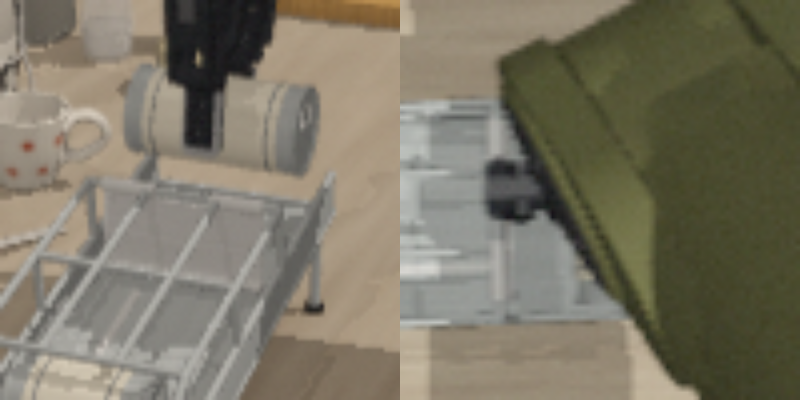

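Tall tin held level and nearly centred, about 0.8 mm towards +x against the guides. I correct that and lower it.

```bash
python3 - <<'E'
from h import *
lower(-.0008); release()
im,D=vision.grab_frame("side"); P,_=cloud("side",D); a=P[:,0]+.037*P[:,1]
S=(a>.40)&(a<.55)&(P[:,1]>.01)&(P[:,1]<.075)&(P[:,2]>.094)&(P[:,2]<.112)
m=P[S][:,:2].mean(0); u=np.linalg.svd(P[S][:,:2]-m)[2][0]
print(S.sum(),np.percentile(a[S],[1,99]),np.percentile(P[S],[1,50,99],axis=0),np.arctan(u[1]/u[0]))
cv2.imwrite("pics/tallrest.png",cv2.resize(im[170:270,240:340],(600,600)))
E
```

```text
near t26.73 tcp [0.4726 0.0459 0.0723] F [ 0.46  0.16 -1.22] w 0.0505 g 42.0
down 6 t28.23 tcp [0.4729 0.0464 0.0636] F [-3.02  0.07 11.09] w 0.0509 g 43.6
open t28.67 tcp [0.4724 0.0456 0.0625] F [ 0.26 -0.25 -0.38] w 0.0853 g 0.0
clear t29.44 tcp [0.4723 0.0379 0.1367] F [-0.12  0.36 -0.25] w 0.0856 g 0.0
380 [0.4230321  0.52126025] [[0.4210697  0.03421776 0.09412953]
 [0.46758134 0.05543778 0.10085252]
 [0.51915    0.0678021  0.10505233]] 0.04722764972119259
```

View pics/tallrest.png

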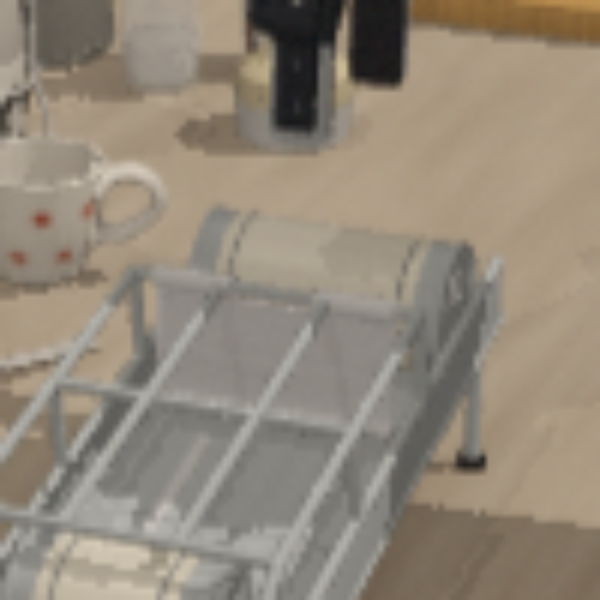

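Tall tin lies square in the rest between the guides (picture (335,260)). Pushing it in now.

```bash
python3 - <<'E'
from h import *
push(np.array([.4730,.0455,.081])); ctrl.movel(get_state()["tcp_pos"]+np.array([0,-.03,.12]),max_speed=.2)
ctrl.movep([.40,-.2,.25],quat(np.pi)); ctrl.pause(.5); st("away"); look("final")
im,D=vision.grab_frame("top")
for t in("tin_short","tin_tall","tin_old","flap","garlic","egg_timer","mug_c"):
  for r in models.masks_of("top",t)[:3]: print(t,r["p"],r["point"],np.median(cloud("top",D,r["mask"])[0],0))
E
```

```text
behind t31.32 tcp [ 0.4752 -0.0072  0.0773] F [ 1.05 -1.29 -0.39] w -0.0004 g 0.0
1 [-0.18 -0.5  -0.06] 2 [-0.06  0.31 -0.08] 3 [-0.5  -0.29 -0.37] 4 [-0.34  0.5  -0.95] 5 [-0.04  0.05 -0.76] 6 [ 0.46 -0.71  0.7 ] 7 [ 1.31 -0.01  0.72] 8 [-0.47 -0.64 -1.16] 9 [0.23 0.28 0.  ] 10 [-0.52  0.78 -0.33] 11 [ 0.43 -0.14 -0.12] 12 [-0.12  0.42 -1.22] pushed t34.33 tcp [0.4736 0.0283 0.0716] F [-0.12  0.42 -1.22] w -0.0000 g 0.0
away t36.47 tcp [ 0.4001 -0.1998  0.2499] F [-0.79  0.63 -0.55] w -0.0004 g 0.0
tin_short 0.86 [178.5, 239.6] [0.46725097 0.24405422 0.06989489]
tin_tall 0.71 [195.1, 239.0] [0.46660696 0.19763395 0.07841502]
tin_old 0.74 [160.3, 242.3] [0.46441278 0.29597777 0.06225922]
flap 0.42 [229.2, 246.0] [0.45025994 0.10647394 0.10802657]
flap 0.16 [305.8, 165.3] [ 0.66905454 -0.09314481  0.02707498]
egg_timer 0.85 [376.3, 180.8] [ 0.61668869 -0.28749279  0.04068852]
mug_c 0.89 [303.9, 167.8] [ 0.66693009 -0.09298354  0.02738687]
```

View pics/final.png

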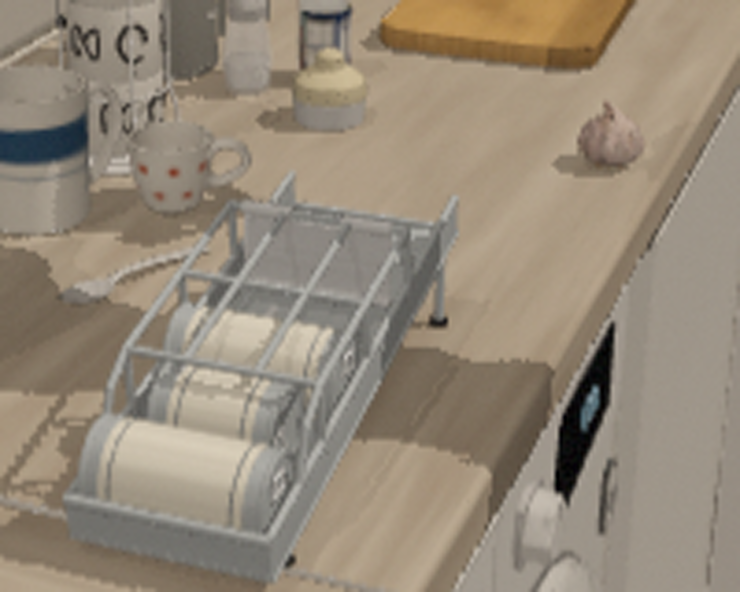

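The row reads old, short, tall, all square (crop (180,475), (225,405), (255,345)). The flap hangs shut at (325,245), and the bystanders have not moved.

```bash
python3 -c "
from station import ticket; print(ticket.close_job())"
```

```text
the job is handed in; nothing more can be done
None
```

Both tins are in the dispenser, short one first: they lie square behind the front tin with the flap shut, nothing else was disturbed, and I handed the job in about 37 s into the 72 s limit.

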